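Fit the juicer's strainer and reamer and hold it running

ROBOT

A 6-joint arm with a two-finger parallel gripper is mounted at the origin on the work surface. World frame = base frame: x ahead of the robot, y to its left, z up, the work surface at z = 0. Lengths are in m, angles in rad, forces in N, time in s.
With the tool pointing down it reaches from about 0.375 to 0.825 m from the base axis. Payload 5.5 kg.
Tool frame: the origin (TCP) lies on the mounting face of the last link; the fingertips stand 173 mm ahead of it and the grasp point (between the pads) lies 155 mm ahead of it; z points along the fingers, y is the line along which they close (so a half turn about z gives the same grasp; the last joint's range is limited). The gripper opens to 85 mm and grips with 20 to 120 N. Pads are 22 mm wide; open, the fingers measure 114 mm over their backs; the gripper's body (76 mm by 85 mm) begins 54 mm behind the grasp point. The pads swing forward as they close: fully open they stand 13 mm farther back than shut.
Start: joints at [1.141, 0.314, -0.047, 1.21, 0, 1.571], TCP at [0.25, 0.545, 0.405] pointing down, gripper open.
Joint ranges: [-2.67, 2.67], [-0.69, 1.73], [-1.03, 1.25], [-2.08, 2.16], [-1.42, 1.45], [-3.14, 3.14]. Speed limits (rad/s): [2.39, 2.39, 3.01, 3.14, 3.14, 3.14].

INTERFACE

Orientations are given as a unit quaternion [w, x, y, z].
In Python, from station import arm gives the robot as it stands. The module is installed in compiled form; this text tells all that it offers.
- The arm moves only by the tool jog_arm, never from a script. Its argument "commands" is a list that holds one entry, the list of rows, each a list of 5 numbers: the shift along the tool's x, y, z scaled (see below), then the turn about the tool's z scaled (see below), then the opening, from 0 (shut) to 1 (fully open). A call has exactly 8 rows; each row shifts and turns the commanded pose from where the row before left it, along the tool's axes as they then stand; what a row does not reach is not made up. The controller multiplies each number of a shift by 500 mm and each number of a turn by 180 degrees. A row lasts 1/12 s, in which the tool goes at most 41.7 mm and 7.16 degrees, less where a joint would pass 70% of its speed; a pose out of reach is approached as far as the arm can. A call with a number of a shift or a turn outside -1 to 1 is refused whole. A call with a gripper value outside its range is refused whole. The fingers move at their own pace and stop on an object; "grip_force" is the grip in N (left out, the last holds). Time passes only in rows, so rows that do not move let the fingers close, or fill a call up. It gives the time, the measured TCP pose, the force, the opening and the grip force at its end, in the units of the state.
- arm.observe(): the state, without advancing time (a new reading comes with each control period).
- arm.snapshot(name): name is "side" or "top"; returns the picture (420x560x3 uint8, red, green, blue); there is no depth.
- arm.camera_model(name): a dict with "camera_matrix" (3x3 intrinsics, pixels), "position" and "orientation" of the camera in the world. Camera axes: x right, y up, looking along -z (the intrinsics and any distortion apply to the point x, -y, -z); pixel columns grow to the right and rows downward; lengths in m; the calibration is good to about 2 mm. A picture is of the moment at which its call begins. camera_model takes no time and is no camera call.
- arm.sign_off(): hands the job in; it is judged then, once.
Trained networks look in the newest picture that a camera, given by its name, has taken for a name from the list of things; names that differ only in an ending like _2 or _b are one class to them, and where a whole thing is asked for, a point or a joint stands for the part that bears it (a point fixed in the world has none). Each returns a list of dicts, best first, with "conf" (0 to 1); they miss things now and then, are a little off and sometimes report something else, mostly with a low value. They report only what shows in the picture. A call takes as long as a camera call. They do not tell look-alikes from the thing itself.
- arm.silhouettes(query, camera): "mask" (420x560 bool, what is visible of it) and "box" ([centre column, centre row, width, height] in pixels, round what is visible of it).
- arm.tip_of(query, camera): "uv" ([column, row] in pixels: a listed point, or the origin of a listed thing).
The state is a dict: "t": time; "joints": joint angles; "qvel": joint speeds; "effort": joint torques, N m; "eef_pos": TCP position; "ee_rot": TCP orientation; "contact_force": force on the tool from outside, world axes, zero at the start; "moment": the same for the moment, N m; "grip_width": finger opening in m; "grasp_force": force on a finger pad.
Only numpy, scipy, OpenCV 4.12 (cv2) and the standard library are available. Lean on these libraries where they do the work, as an engineer would, in place of code of your own. Each camera call takes 0.05 s, during which the arm holds its last target. There are 200 camera calls.

TASK

Get the citrus juicer on the counter ready and try its drive: first lay the round steel strainer in the juicer's bowl with its collar up, so that it lies flat on the ledge, and let go of it. Then take the orange reamer cone, turn it until its splines mesh with those of the drive spindle, slide it fully home on the spindle and press it straight down against the spring of the switch, as far as it goes. Finish still gripping the reamer and keeping it pressed down, and leave all the other things on the counter where they are.

Things in the scene. Friction and masses are not known exactly. Their poses are not given: they have to be found in the camera images.
- strainer_seat (a point): Point on the vertical axis of the fixed citrus juicer, 105 mm above the counter, level with the flat ledge inside its bowl (from 52 mm radius out to the wall). The strainer's underside centre belongs here. z up, -x points to the spout. In the middle of the bowl a grey chimney, 32 mm across, stands up to 118 mm above the counter; the drive spindle rises out of it.
- juicer_rim (a point): Centre of the juicer's bowl mouth, on the same axis, 126 mm above the counter. The juicer stands firm: white round motor base, 134 mm across, grey open bowl on top, 144 mm across outside and 136 mm inside, and a small spout with an orange flip reaching 110 mm from the axis.
- spindle_seat (a point): Drive spindle: point on its axis (the juicer's axis), on its black round flange (34 mm across), 132 mm above the counter while not pressed. Six white straight splines (teeth) stand on the flange: 16 mm tall, 4 mm wide, 60 degrees apart, 26 mm over opposite teeth. Axes turn with the spindle: z up, x along a tooth. Its angle differs each run; its gears hold it up to about 0.3 N m.
- spindle_nose (a point): Tip of the spindle, 30 mm above spindle_seat (162 mm above the counter while not pressed). The round core between the teeth, 16 mm across, goes on above them as a pilot nose, tapering over its last 10 mm to 6 mm across.
- spindle (a joint): How far the spindle is pressed down, m: 0 at rest, 0.006 fully pressed. A spring pushes it back up: about 6 N to start it moving, about 10.5 N to hold it fully down.
- strainer: Loose round stainless steel strainer, 130 mm across, about 110 g, lying on the counter collar up. Origin: centre of its underside, z up on the collar side. Flat perforated floor, 3 mm thick, with a 40 mm hole in the middle; outer wall 16 mm high. Around the hole a thin upright collar, 44 mm across outside, from the floor to 17 mm above the origin: grip across it from above.
- reamer: Loose orange plastic reamer cone, 57 mm tall, about 65 g, standing on the counter point up. Origin: centre of its underside, z up. The lower 24 mm is a plain round skirt, 54 mm across (grip it here); above it a tapering dome carries 6 ribs, 60 degrees apart, one of them along x. Hollow from below, with six spline grooves right under the six ribs. Home, its origin is at spindle_seat.
- reamer_bore (a point): Centre of the reamer's mouth (its origin). Between the grooves six lands, 3.4 mm wide and 18 mm tall, reach in to a bore 18 mm across, which takes the spindle's nose first. It meshes with its ribs over the spindle's teeth (within about 0.1 rad, any of 6 positions); otherwise it stands on the tooth tops, 16 mm short of home.
- jug: White plastic jug with a blue lid and hinged flip spout, 185 mm tall, 107 mm across, handle reaching 93 mm from the axis; origin: centre of the underside. Not to be moved.
- salt_cellar: Clear glass salt cellar with a steel cap, 64 mm across, 58 mm tall; origin: centre of the underside. Not to be moved.
- peg: Red plastic clothes peg, 74 mm long, 13 mm high, lying on the counter; origin: underside, near the middle. Not to be moved.
- bowl: Small blue ceramic bowl, 110 mm across, 45 mm tall, with a lemon in it, which stands up to about 65 mm above the counter; origin: centre of the underside. Not to be moved.
- mug: Green enamel mug, 80 mm across, 85 mm tall, handle at its +y; origin: centre of the underside. Not to be moved.
- lemon: Yellow lemon, 52 mm across, 57 mm tall, standing in the blue bowl; origin: its lower end. Not to be moved.
There are look-alikes about, which are no part of the job. Several things have the shape of the reamer; the one meant has the colours described above.

How it is judged:
On the way, in this order (a step that is already met when the one before it is completed fails the run):
1. the strainer lies flat in the bowl, collar up, and is let go (horizontal distance between strainer and strainer_seat below 0.006 m and z of strainer in the frame of strainer_seat below 0.003 m and angle between strainer's own z axis and vertical below 0.06 rad and contact force between the fingers and strainer below 0.1 N), for 0.2 s.
2. the reamer's splines have meshed and it is home on the spindle (horizontal distance between reamer and spindle_seat below 0.003 m and z of reamer in the frame of spindle_seat below 0.003 m and angle between reamer's own z axis and vertical below 0.1 rad), for 0.2 s.
At the end, for the whole second after the job is handed in: Through the last second the gripper holds the reamer (over 3 N) pressed: spindle at least 4.5 of 6 mm down, reamer upright and within 3 mm of the spindle seat in height and sideways; strainer flat (0.06 rad), collar up, within 6 mm sideways and 3 mm in height of its seat (all of step 2 and value of joint spindle above 0.0045 m and contact force between the fingers and reamer above 3 N and horizontal distance between strainer and strainer_seat below 0.006 m and z of strainer in the frame of strainer_seat below 0.003 m and angle between strainer's own z axis and vertical below 0.06 rad); the arm keeps its last pose, push and grip.
It fails at once if the jug, salt cellar, peg, bowl, lemon or mug is moved more than 3 cm, or the jug or salt cellar tipped (distance of any of jug, salt_cellar, peg, bowl, mug, lemon from where it was at the start of the episode above 0.03 m or angle between any of jug, salt_cellar's own z axis and vertical above 0.4 rad).
It also fails if it takes over 64 s, if anything falls off the work surface, if the arm or the gripper's body presses on something with over 40 N, if the wrist force passes 120 N, or if a joint passes its speed limit or range.

## Working session

There is one attempt and no reset: what is moved stays moved. The work goes in short steps, Python scripts to look and compute and a tool call to move; the robot and the scene stay as the last step left them, time stands still between calls to the robot, and variables do not carry over. Pictures are saved under pics/ and viewed, at most 10 in all, crops included, and the job is handed in when it is done.

Besides the shell and the picture viewer there is one more tool, called after "Request:" as name(argument=value, ...) on one line, values as JSON. jog_arm: Moves the arm, as the interface text tells. Its arguments: {"type":"object","properties":{"commands":{"type":"array"},"grip_force":{"type":"number"}},"required":["commands"]}

```bash
mkdir -p pics
cat > h.py <<'E'
import numpy as np, cv2
from station import arm
from scipy.spatial.transform import Rotation as R
def cam(n):
    m=arm.camera_model(n); q=m["orientation"]
    return np.array(m["camera_matrix"]),np.array(m["position"]),R.from_quat([q[1],q[2],q[3],q[0]]).as_matrix()
def ray(n,uv,z):
    K,p,Rm=cam(n); d=np.linalg.inv(K)@[uv[0],uv[1],1]; d=Rm@(d*[1,-1,-1]); return p+d*(z-p[2])/d[2]
def proj(n,P):
    K,p,Rm=cam(n); c=(np.atleast_2d(P)-p)@Rm; c=c*[1,-1,-1]; u=c@K.T; return u[:,:2]/u[:,2:]
def save(n,name):
    im=arm.snapshot(n); cv2.imwrite(f"pics/{name}.png",im[:,:,::-1]); return im
E
python3 - <<'E'
from h import *
np.set_printoptions(precision=4,suppress=True)
a=save("top","t0");b=save("side","s0")
cv2.imwrite("pics/both.png",cv2.resize(np.hstack([a,b])[:,:,::-1],None,fx=.714,fy=.714))
for n in("top","side"):
    print(n,[x for x in cam(n)])
    for q,z in (("strainer",0),("reamer",0),("strainer_seat",.105),("juicer_rim",.126),("spindle_seat",.132),("spindle_nose",.162),("jug",0),("mug",0),("bowl",0),("salt_cellar",0),("peg",0)):
        for d in arm.tip_of(q,n)[:4]: print(n,q,round(d["conf"],2),np.round(d["uv"],1),ray(n,d["uv"],z))
print(arm.observe())
E
```

```text
top [array([[425.607 ,   0.    , 276.2352],
       [  0.    , 425.607 , 210.0597],
       [  0.    ,   0.    ,   1.    ]]), array([0.4351, 0.0031, 1.2587]), array([[-0.0039,  0.9956, -0.0931],
       [-1.    , -0.0031,  0.0081],
       [ 0.0078,  0.0931,  0.9956]])]
top strainer 0.62 [368.1 236.6] [ 0.4731 -0.2786  0.    ]
top reamer 0.77 [190.6 209.2] [0.5561 0.2468 0.    ]
top reamer 0.52 [187.2 240. ] [0.465  0.2555 0.    ]
top reamer 0.51 [187.4 274.6] [0.364  0.2533 0.    ]
top strainer_seat 0.64 [294.6 196. ] [ 0.5814 -0.0567  0.105 ]
top juicer_rim 0.89 [292.  198.1] [ 0.5731 -0.0485  0.126 ]
top spindle_seat 0.59 [295.5 195.1] [ 0.5804 -0.0577  0.132 ]
top spindle_seat 0.57 [186.1 240.4] [0.4608 0.2319 0.132 ]
top spindle_nose 0.61 [293.9 194.6] [ 0.5778 -0.0519  0.162 ]
top spindle_nose 0.52 [367.9 238.7] [ 0.4628 -0.2417  0.162 ]
top spindle_nose 0.17 [314.9 140.1] [ 0.7221 -0.1083  0.162 ]
top jug 0.8 [403.4 165.3] [ 0.6868 -0.3901  0.    ]
top mug 0.91 [317.4 273.6] [ 0.3653 -0.1272  0.    ]
top mug 0.54 [404.9 164.4] [ 0.6895 -0.3947  0.    ]
top bowl 0.69 [143.2 172. ] 
[... 1167 characters left out ...]
e mug 0.85 [362.2 228.9] [ 0.3614 -0.126   0.    ]
side bowl 0.9 [216.1 387.5] [0.6738 0.383  0.    ]
side salt_cellar 0.82 [371.4 299.4] [0.3698 0.1463 0.    ]
side peg 0.49 [211.2 226.3] [ 0.7665 -0.122   0.    ]
{'t': 1.2, 'joints': array([ 1.141 ,  0.3135, -0.0471,  1.2102, -0.    ,  1.5708]), 'qvel': array([ 0.0008, -0.0003,  0.001 ,  0.0006,  0.0009, -0.    ]), 'effort': array([  0.0019, -53.9468,  34.005 ,   0.0015,   0.0002,   0.    ]), 'eef_pos': array([0.25  , 0.5454, 0.4047]), 'ee_rot': array([-0.    ,  0.2133,  0.977 , -0.    ]), 'contact_force': array([-0.4183, -0.8029, -0.1514]), 'moment': array([-0.0053,  0.0082, -0.0031]), 'grasp_force': 0.0, 'grip_width': 0.0853849814521635}
```

View pics/both.png

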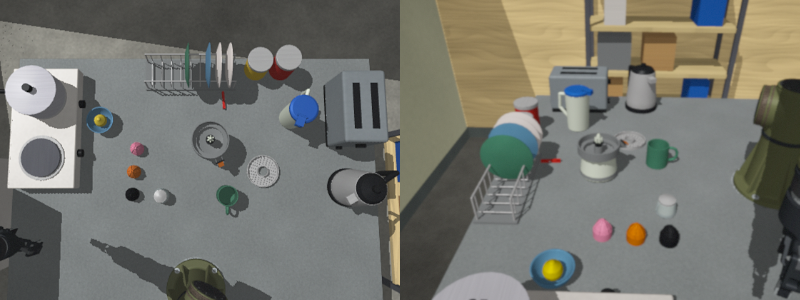

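Run:
```python
from h import *
np.set_printoptions(precision=4,suppress=True)
a=arm.snapshot("top")[:,:,::-1]
def c(u,v,r,s): return cv2.resize(a[v-r:v+r,u-r:u+r],(s,s),interpolation=cv2.INTER_CUBIC)
cv2.imwrite("pics/c1.png",np.hstack([c(187,240,20,400),c(294,195,20,400)]))
for n in("top","side"):
  arm.snapshot(n)
  for q in("strainer","reamer","juicer_rim"):
    for d in arm.silhouettes(q,n)[:3]:
        m=d["mask"].astype(np.uint8); cs=max(cv2.findContours(m,0,2)[0],key=cv2.contourArea)
        (x,y),r=cv2.minEnclosingCircle(cs)
        e=cv2.fitEllipse(cv2.convexHull(cs)) if len(cs)>5 else None
        print(n,q,round(d["conf"],2),d["box"],e)
        if q=="strainer" and e: print(ray(n,e[0],.012))
        if q=="juicer_rim" and e: print(ray(n,e[0],.126))
        if q=="reamer" and e: print(ray(n,e[0],.015))
```

```text
top strainer 0.59 [368.5, 238.6, 43.3, 44.4] ((367.8658752441406, 239.2339630126953), (44.720489501953125, 46.03340148925781), 149.10926818847656)
[ 0.465  -0.2751  0.012 ]
top reamer 0.82 [190.7, 209.4, 23.0, 21.0] ((191.62997436523438, 208.4316864013672), (18.014057159423828, 19.096412658691406), 99.118896484375)
[0.5569 0.2409 0.015 ]
top reamer 0.71 [188.1, 275.4, 16.8, 20.5] ((185.2090606689453, 272.2532958984375), (19.30333137512207, 20.416378021240234), 64.98099517822266)
[0.3716 0.2568 0.015 ]
top reamer 0.69 [188.7, 238.9, 24.7, 15.1] ((187.26156616210938, 240.752685546875), (18.020048141479492, 19.73583221435547), 80.51930236816406)
[0.4625 0.2522 0.015 ]
top juicer_rim 0.87 [294.5, 204.6, 56.3, 64.5] ((295.80523681640625, 201.0615997314453), (53.9692268371582, 67.64962005615234), 159.768798828125)
[ 0.565  -0.0587  0.126 ]
side strainer 0.68 [285.3, 222.6, 66.8, 73.4] ((281.6423645019531, 218.3143310546875), (69.836669921875, 78.41401672363281), 69.78461456298828)
[ 0.5782 -0.1505  0.012 ]
side strainer 0.15 [328.1, 326.0, 28.3, 31.0] ((330.6883850097656, 328.0622253417969), (27.975688934326172, 34.29695510864258), 5.234708309173584)
[0.4644 0.2452 0.012 ]
side reamer 0.98 [332.9, 327.4, 30.0, 33.4] ((330.6210632324219, 328.10302734375), (27.623897552490234, 32.44547653198242), 4.559356212615967)
[0.4648 0.2482 0.015 ]
side reamer 0.91 [377.0, 329.8, 24.0, 34.3] ((376.7886047363281, 331.20404052734375), (28.178953170776367, 32.1116828918457), 173.0121612548828)
[0.3737 0.2532 0.015 ]
side reamer 0.78 [283.5, 322.8, 27.3, 31.0] ((283.4139709472656, 322.8055114746094), (28.373981475830078, 33.3862419128418), 171.7795867919922)
[0.5594 0.2373 0.015 ]
side juicer_rim 0.74 [283.1, 221.8, 69.2, 70.5] ((281.52655029296875, 218.4498748779297), (69.93236541748047, 77.1875991821289), 78.92196655273438)
[0.5718 0.0234 0.126 ]
```

View pics/c1.png

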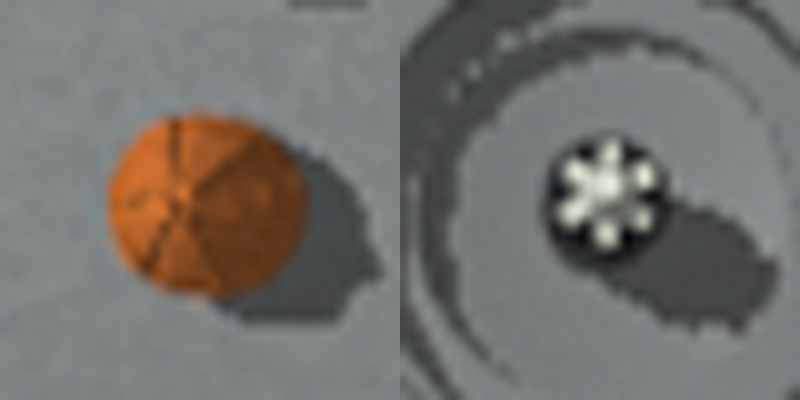

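Candidates (top, u,v): pink (190,209), orange (187,240), black (187,274). The orange one fits the description, and the enlarged crop confirms it as a plain orange ribbed cone. The spindle at (294,195) shows six white teeth, one of them pointing nearly up the image.

Run:
```python
from h import *
np.set_printoptions(precision=4,suppress=True)
t=np.linspace(0,2*np.pi,120,endpoint=False)
G={};I={}
for n in("top","side"):
    im=arm.snapshot(n).astype(np.float32); I[n]=im
    g=np.zeros(im.shape[:2],np.float32)
    for k in range(3): g=np.maximum(g,np.hypot(cv2.Sobel(im[...,k],5,1,0),cv2.Sobel(im[...,k],5,0,1)))
    G[n]=cv2.GaussianBlur(np.minimum(g,150),(0,0),.7)
def samp(im,uv): return cv2.remap(im,uv[:,0].astype(np.float32)[None],uv[:,1].astype(np.float32)[None],1)[0]
def score(n,xy,circ): return np.mean([samp(G[n],proj(n,np.c_[xy[0]+r*np.cos(t),xy[1]+r*np.sin(t),0*t+z])).mean() for r,z in circ])
def fit(name,xy0,circ,cams=("top","side")):
    for cs in [(c,) for c in cams]+[cams]:
        xs=[(sum(score(c,(xy0[0]+dx,xy0[1]+dy),circ) for c in cs),xy0[0]+dx,xy0[1]+dy) for dx in np.arange(-.014,.0141,.001) for dy in np.arange(-.014,.0141,.001)]
        print(name,cs,np.array(max(xs)))
fit("strainer",(.468,-.279),[(.065,.016),(.065,0.0),(.022,.017)])
fit("juicer",(.58,-.056),[(.072,.126),(.068,.126),(.017,.132)])
fit("reamer",(.465,.251),[(.027,0),(.027,.024)])
# spindle teeth angle, top
im=I["top"].mean(2)
best=[]
for dx in np.arange(-.008,.0081,.001):
  for dy in np.arange(-.008,.0081,.001):
    x,y=.578+dx,-.056+dy
    s=samp(im,proj("top",np.c_[x+.011*np.cos(t),y+.011*np.sin(t),0*t+.148]))
    c=np.mean(s*np.exp(-6j*t)); best.append((abs(c),x,y,np.degrees(np.angle(c))/6))
print(np.array(sorted(best)[-4:]))
```

```text
strainer ('top',) [117.9419   0.462   -0.279 ]Traceback (most recent call last):
  File "<stdin>", line 16, in <module>
  File "<stdin>", line 14, in fit
  File "<stdin>", line 14, in <genexpr>
  File "<stdin>", line 11, in score
  File "h.py", line 10, in proj
    K,p,Rm=cam(n); c=(np.atleast_2d(P)-p)@Rm; c=c*[1,-1,-1]; u=c@K.T; return u[:,:2]/u[:,2:]
           ~~~^^^
  File "h.py", line 5, in cam
    m=arm.camera_model(n); q=m["orientation"]
ValueError: time passes only in moves, steps and waits
```

```bash
sed -i 's/^def cam/import functools\n@functools.lru_cache\ndef cam/' h.py
cat > fit.py <<'E'
from h import *
np.set_printoptions(precision=4,suppress=True)
t=np.linspace(0,2*np.pi,120,endpoint=False)
G={};I={}
def shoot(cams=("top","side")):
  for n in cams:
    im=arm.snapshot(n).astype(np.float32); I[n]=im
    g=np.zeros(im.shape[:2],np.float32)
    for k in range(3): g=np.maximum(g,np.hypot(cv2.Sobel(im[...,k],5,1,0),cv2.Sobel(im[...,k],5,0,1)))
    G[n]=cv2.GaussianBlur(np.minimum(g,150),(0,0),.7)
def samp(im,uv): return cv2.remap(im,uv[:,0].astype(np.float32)[None],uv[:,1].astype(np.float32)[None],1)[0]
def score(n,xy,circ): return np.mean([samp(G[n],proj(n,np.c_[xy[0]+r*np.cos(t),xy[1]+r*np.sin(t),0*t+z])).mean() for r,z in circ])
def fit(name,xy0,circ,cams=("top","side")):
    for cs in [(c,) for c in cams]+[cams]:
        xs=[(sum(score(c,(xy0[0]+dx,xy0[1]+dy),circ) for c in cs),xy0[0]+dx,xy0[1]+dy) for dx in np.arange(-.014,.0141,.001) for dy in np.arange(-.014,.0141,.001)]
        print(name,cs,np.array(max(xs)))
E
python3 - <<'E'
from fit import *
shoot()
fit("strainer",(.466,-.279),[(.065,.016),(.065,0.0),(.022,.017)])
fit("juicer",(.58,-.056),[(.072,.126),(.068,.126),(.017,.132)])
fit("reamer",(.465,.251),[(.027,0),(.027,.024)])
im=I["top"].mean(2)
best=[]
for dx in np.arange(-.008,.0081,.001):
  for dy in np.arange(-.008,.0081,.001):
    x,y=.578+dx,-.056+dy
    s=samp(im,proj("top",np.c_[x+.011*np.cos(t),y+.011*np.sin(t),0*t+.148]))
    c=np.mean(s*np.exp(-6j*t)); best.append((abs(c),x,y,-np.degrees(np.angle(c))/6))
print(np.array(sorted(best)[-4:]))
E
```

```text
strainer ('top',) [117.9946   0.462   -0.279 ]
strainer ('side',) [59.4117  0.473  -0.265 ]
strainer ('top', 'side') [171.9507   0.464   -0.279 ]
juicer ('top',) [112.4809   0.58    -0.055 ]
juicer ('side',) [85.6502  0.582  -0.057 ]
juicer ('top', 'side') [195.8308   0.58    -0.055 ]
reamer ('top',) [125.991   0.464   0.252]
reamer ('side',) [111.0298   0.465    0.248 ]
reamer ('top', 'side') [232.4372   0.465    0.25  ]
[[28.2721  0.582  -0.053  -3.9157]
 [28.8169  0.581  -0.053  -4.0014]
 [31.025   0.582  -0.054  -3.5561]
 [31.5016  0.581  -0.054  -3.8616]]
```

Request:
jog_arm(commands=[[[-0.066,-0.04,0,0,0.8],[-0.066,-0.04,0,0,0.8],[-0.066,-0.04,0,0,0.8],[-0.066,-0.04,0,0,0.8],[-0.066,-0.04,0,0,0.8],[-0.066,-0.04,0,0,0.8],[-0.066,-0.04,0,0,0.8],[-0.066,-0.04,0,0,0.8]]], grip_force=30)

```text
t: 2.52
eef_pos: [0.424, 0.2883, 0.405]
ee_rot: [0.0, 0.213, 0.977, 0.0]
contact_force: [0.4, 0.5, 0.3]
grip_width: 0.0683
grasp_force: 0.0
```

Request:
jog_arm(commands=[[[-0.066,-0.04,0,0,0.8],[-0.066,-0.04,0,0,0.8],[-0.066,-0.04,0,0,0.8],[-0.066,-0.04,0,0,0.8],[-0.066,-0.04,0,0,0.8],[-0.066,-0.04,0,0,0.8],[-0.016,-0.076,0,0,0.8],[-0.016,-0.076,0,0,0.8]]])

```text
t: 3.18
eef_pos: [0.5371, 0.0209, 0.4042]
ee_rot: [-0.0, 0.213, 0.977, -0.0]
contact_force: [-0.6, -0.4, -0.7]
grip_width: 0.0682
grasp_force: 0.0
```

Request:
jog_arm(commands=[[[-0.016,-0.076,0.02,0,0.8],[-0.016,-0.076,0.02,0,0.8],[-0.016,-0.076,0.02,0,0.8],[-0.016,-0.076,0.02,0,0.8],[-0.016,-0.076,0.02,0,0.8],[-0.016,-0.076,0.02,0,0.8],[-0.016,-0.076,0.02,0,0.8],[-0.016,-0.076,0.02,0,0.8]]])

```text
t: 3.85
eef_pos: [0.4669, -0.2822, 0.3245]
ee_rot: [0.0, 0.213, 0.977, -0.0]
contact_force: [0.8, -0.2, 0.4]
grip_width: 0.0686
grasp_force: 0.0
```

Request:
jog_arm(commands=[[[0.008,0.002,0.04,0,0.8],[0,0,0.05,0,0.8],[0,0,0.05,0,0.8],[0,0,0.05,0,0.8],[0,0,0.03,0,0.8],[0,0,0.02,0,0.8],[0,0,0,0,0.8],[0,0,0,0,0.8]]])

```text
t: 4.52
eef_pos: [0.4646, -0.2778, 0.2048]
ee_rot: [-0.0, 0.213, 0.977, 0.0]
contact_force: [0.3, 0.2, -0.2]
grip_width: 0.0683
grasp_force: 0.0
```

Run:
```python
from h import *
s=arm.observe();print(s["eef_pos"],s["joints"])
a=arm.snapshot("side")[:,:,::-1];b=arm.snapshot("top")[:,:,::-1]
c=lambda a,u,v:cv2.resize(a[v-40:v+40,u-40:u+40],(400,400),interpolation=cv2.INTER_CUBIC)
cv2.imwrite("pics/c2.png",np.hstack([c(b,368,238),c(a,321,190)]))
```

```text
[ 0.46456683 -0.27781981  0.20479937] [-5.38952992e-01  3.69561780e-01 -4.62069121e-01  7.39586348e-01
 -2.96854427e-05 -1.09247101e-01]
```

View pics/c2.png

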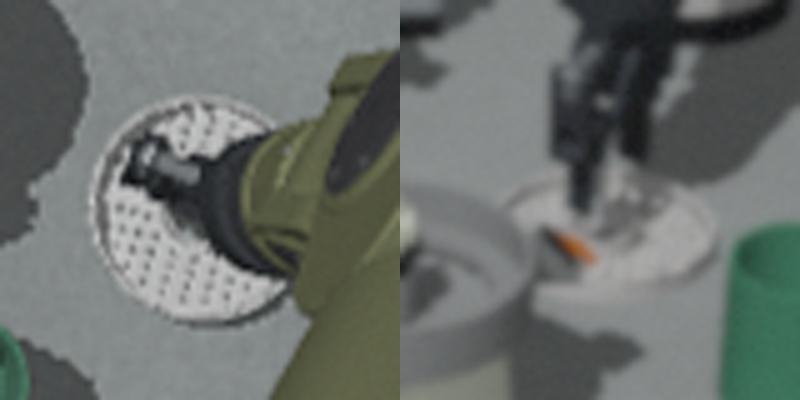

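Fingers straddle the strainer's collar (top crop, left finger around (150,165), strainer centre about (200,210)). Descending and gripping.

Request:
jog_arm(commands=[[[0,0,0.03,0,0.8],[0,0,0.026,0,0.8],[0,0,0,0,0.8],[0,0,0,0,0.3],[0,0,0,0,0.3],[0,0,0,0,0.3],[0,0,0,0,0.3],[0,0,0,0,0.3]]])

```text
t: 5.28
eef_pos: [0.4651, -0.278, 0.1783]
ee_rot: [0.001, 0.213, 0.977, -0.0]
contact_force: [-0.8, 2.1, 7.4]
grip_width: 0.0425
grasp_force: 30.6
```

Request:
jog_arm(commands=[[[0,0,-0.02,0,0.3],[0,0,-0.06,0,0.3],[0,0,-0.06,0,0.3],[0,0,-0.07,0,0.3],[0,0,-0.07,0,0.3],[0,0,-0.07,0,0.3],[0,0,-0.05,0,0.3],[0,0.04,-0.01,0,0.3]]])

```text
t: 5.95
eef_pos: [0.4732, -0.262, 0.3883]
ee_rot: [0.004, 0.215, 0.977, -0.002]
contact_force: [2.2, -0.5, -1.7]
grip_width: 0.0429
grasp_force: 31.1
```

Request:
jog_arm(commands=[[[-0.004,0.072,0,0,0.3],[-0.004,0.072,0,0,0.3],[-0.004,0.072,0,0,0.3],[-0.004,0.072,0,0,0.3],[-0.004,0.072,0,0,0.3],[-0.004,0.062,0,0,0.3],[0,0.04,0,0,0.3],[0,0,0,0,0.3]]])

```text
t: 6.62
eef_pos: [0.5813, -0.0512, 0.3825]
ee_rot: [0.001, 0.211, 0.977, 0.001]
contact_force: [-0.3, -0.3, -0.9]
grip_width: 0.0426
grasp_force: 31.1
```

Run:
```python
from fit import *
s=arm.observe();print(s["eef_pos"],s["joints"],s["contact_force"],s["grip_width"])
shoot()
z=s["eef_pos"][2]-.178
p=s["eef_pos"][:2]
for zz in(z-.003,z,z+.003):
  print(zz);fit("strainer",p,[(.065,zz+.016),(.065,zz)])
b=I["top"][:,:,::-1];a=I["side"][:,:,::-1]
for n,im in(("top",b),("side",a)):
  for u,v in proj(n,np.c_[p[0]+.065*np.cos(t),p[1]+.065*np.sin(t),0*t+z]): cv2.circle(im,(int(u+.5),int(v+.5)),0,(0,0,255),-1)
u,v=proj("top",[[*p,z]])[0].astype(int);u2,v2=proj("side",[[*p,z]])[0].astype(int)
c=lambda a,u,v:cv2.resize(a[v-60:v+60,u-60:u+60],(400,400),interpolation=cv2.INTER_CUBIC)
cv2.imwrite("pics/c3.png",np.hstack([c(b,u,v),c(a,u2,v2)]))
```

```text
[ 0.5813 -0.0512  0.3825] [-0.0883  0.291  -0.1283  1.15    0.0014  0.337 ] [-0.2827 -0.2833 -0.8688] 0.04257753382679857
0.20154997071568947
strainer ('top',) [41.0665  0.5933 -0.0512]
strainer ('side',) [78.762   0.5823 -0.0582]
strainer ('top', 'side') [114.3518   0.5833  -0.0552]
0.20454997071568948
strainer ('top',) [41.046   0.5953 -0.0502]
strainer ('side',) [78.5786  0.5813 -0.0532]
strainer ('top', 'side') [117.7761   0.5823  -0.0522]
0.20754997071568948
strainer ('top',) [41.1155  0.5953 -0.0502]
strainer ('side',) [78.0754  0.5813 -0.0482]
strainer ('top', 'side') [116.4192   0.5813  -0.0482]Traceback (most recent call last):
  File "<stdin>", line 10, in <module>
cv2.error: OpenCV(4.12.0) :-1: error: (-5:Bad argument) in function 'circle'
> Overload resolution failed:
>  - Layout of the output array img is incompatible with cv::Mat
>  - Expected Ptr<cv::UMat> for argument 'img'
```

Request:
jog_arm(commands=[[[0,-0.006,0.02,0,0.3],[0,0,0.03,0,0.3],[0,0,0.03,0,0.3],[0,0,0.03,0,0.3],[0,0,0.02,0,0.3],[0,0,0.01,0,0.3],[0,0,0,0,0.3],[0,0,0,0,0.3]]])

```text
t: 7.38
eef_pos: [0.5786, -0.058, 0.312]
ee_rot: [0.0, 0.214, 0.977, -0.0]
contact_force: [-0.4, -1.1, -0.3]
grip_width: 0.0425
grasp_force: 31.1
```

Run:
```python
from fit import *
s=arm.observe();print(s["eef_pos"],s["contact_force"])
shoot()
z=s["eef_pos"][2]-.178
p=s["eef_pos"][:2]
fit("strainer",p,[(.065,z+.016),(.065,z)])
fit("juicer",(.58,-.055),[(.072,.126),(.068,.126)])
b=I["top"][:,:,::-1].copy();a=I["side"][:,:,::-1].copy()
c=lambda a,u,v:cv2.resize(a[v-50:v+50,u-50:u+50],(400,400),interpolation=cv2.INTER_CUBIC)
u,v=proj("top",[[*p,z]])[0].astype(int);u2,v2=proj("side",[[*p,z]])[0].astype(int)
cv2.imwrite("pics/c3.png",np.hstack([c(b,u,v),c(a,u2,v2)]))
```

```text
[ 0.5786 -0.058   0.312 ] [-0.3841 -1.1076 -0.2619]
strainer ('top',) [50.1768  0.5866 -0.052 ]
strainer ('side',) [87.3903  0.5796 -0.059 ]
strainer ('top', 'side') [132.962    0.5796  -0.058 ]
juicer ('top',) [47.9556  0.587  -0.058 ]
juicer ('side',) [84.4649  0.58   -0.063 ]
juicer ('top', 'side') [129.5605   0.581   -0.063 ][ WARN:0@2.544] global loadsave.cpp:1063 imwrite_ Unsupported depth image for selected encoder is fallbacked to CV_8U.
```

View pics/c3.png

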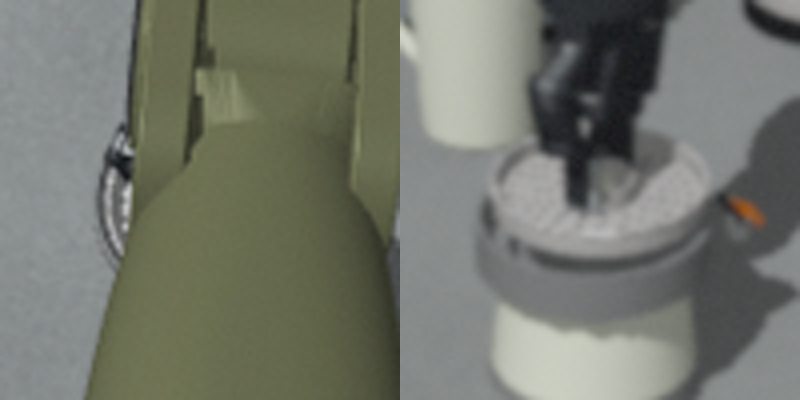

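The strainer hangs level and nearly centred over the bowl, by the side crop. Shifting 3 mm and lowering gently.

Request:
jog_arm(commands=[[[-0.001,0.007,0.004,0,0.3],[0,0,0.008,0,0.3],[0,0,0.008,0,0.3],[0,0,0.008,0,0.3],[0,0,0.008,0,0.3],[0,0,0.008,0,0.3],[0,0,0.004,0,0.3],[0,0,0,0,0.3]]])

```text
t: 8.15
eef_pos: [0.5803, -0.0544, 0.2869]
ee_rot: [-0.001, 0.213, 0.977, -0.0]
contact_force: [0.3, -0.8, -0.6]
grip_width: 0.0424
grasp_force: 31.1
```

Request:
jog_arm(commands=[[[0,0,0.004,0,0.3],[0,0,0.004,0,0.3],[0,0,0,0,0.3],[0,0,0,0,0.3],[0,0,0,0,0.65],[0,0,0,0,0.65],[0,0,0,0,0.65],[0,0,0,0,0.65]]])

```text
t: 8.82
eef_pos: [0.5808, -0.0544, 0.284]
ee_rot: [0.0, 0.213, 0.977, 0.0]
contact_force: [-0.9, 0.2, 0.1]
grip_width: 0.0554
grasp_force: 0.0
```

Request:
jog_arm(commands=[[[0,0,-0.01,0,0.65],[0,0,-0.04,0,0.65],[0,0,-0.06,0,0.65],[0,0,-0.06,0,0.8],[0.02,0.02,-0.03,0,1],[0.05,0.05,0,0,1],[0.05,0.05,0,0,1],[0.05,0.05,0,0,1]]])

```text
t: 9.48
eef_pos: [0.5384, 0.059, 0.3847]
ee_rot: [0.001, 0.214, 0.977, 0.0]
contact_force: [1.0, 0.1, 0.8]
grip_width: 0.0852
grasp_force: 0.0
```

Request:
jog_arm(commands=[[[0.05,0.05,0,0,1],[0.05,0.05,0,0,1],[0.05,0.05,0,0,1],[0.05,0.05,0,0,1],[0.05,0.05,0,0,1],[0.04,0.03,0,0,1],[0,0,0,0,1],[0,0,0,0,1]]])

```text
t: 10.15
eef_pos: [0.4647, 0.247, 0.3841]
ee_rot: [0.0, 0.212, 0.977, -0.0]
contact_force: [0.1, -0.2, -0.6]
grip_width: 0.0854
grasp_force: 0.0
```

Run:
```python
from fit import *
s=arm.observe();print(s["eef_pos"],s["contact_force"])
shoot()
fit("strainer",(.581,-.055),[(.065,.121),(.022,.122)])
fit("juicer",(.58,-.055),[(.072,.126),(.017,.132)])
p=(.581,-.055)
b=I["top"][:,:,::-1].copy();a=I["side"][:,:,::-1].copy()
c=lambda a,u,v:cv2.resize(a[v-35:v+35,u-35:u+35],(400,400),interpolation=cv2.INTER_CUBIC)
u,v=proj("top",[[*p,.12]])[0].astype(int);u2,v2=proj("side",[[*p,.12]])[0].astype(int)
cv2.imwrite("pics/c4.png",np.hstack([c(b,u,v),c(a,u2,v2)]).clip(0,255).astype(np.uint8))
```

```text
[0.4647 0.247  0.3841] [ 0.1284 -0.2483 -0.5786]
strainer ('top',) [124.3107   0.579   -0.054 ]
strainer ('side',) [106.5658   0.582   -0.061 ]
strainer ('top', 'side') [227.3165   0.579   -0.06  ]
juicer ('top',) [124.1579   0.578   -0.053 ]
juicer ('side',) [102.5474   0.583   -0.058 ]
juicer ('top', 'side') [219.9434   0.58    -0.055 ]
```

View pics/c4.png

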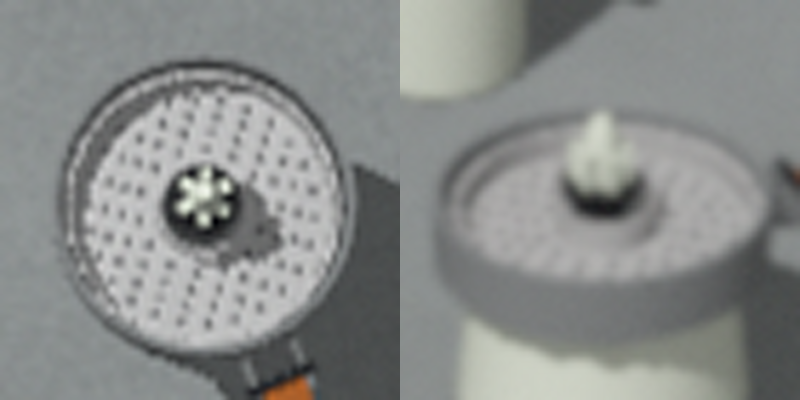

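Strainer lies flat and centred in the bowl (top crop centre (205,205)), and the spindle stands clear. Now the orange reamer.

Request:
jog_arm(commands=[[[0.001,0.005,0.06,0,1],[0,0,0.07,0,1],[0,0,0.07,0,1],[0,0,0.07,0,1],[0,0,0.07,0,1],[0,0,0.05,0,1],[0,0,0.024,0,1],[0,0,0,0,1]]])

```text
t: 10.92
eef_pos: [0.4649, 0.2462, 0.1736]
ee_rot: [-0.002, 0.214, 0.977, -0.002]
contact_force: [-0.4, 0.1, -0.6]
grip_width: 0.0854
grasp_force: 0.0
```

Request:
jog_arm(commands=[[[0,0,0,0,1],[0,0,0,0,0.4],[0,0,0,0,0.4],[0,0,0,0,0.4],[0,0,0,0,0.4],[0,0,0,0,0.4],[0,0,0,0,0.4],[0,0,0,0,0.4]]], grip_force=40)

```text
t: 11.58
eef_pos: [0.4668, 0.2488, 0.1785]
ee_rot: [0.001, 0.213, 0.977, 0.001]
contact_force: [0.1, -1.3, 6.5]
grip_width: 0.0528
grasp_force: 41.6
```

Request:
jog_arm(commands=[[[0,0,-0.02,0,0.4],[0,0,-0.06,0,0.4],[0,0,-0.07,0,0.4],[0,0,-0.07,0,0.4],[0,0,-0.07,0,0.4],[0,0,-0.07,0,0.4],[0,0,-0.06,0,0.4],[-0.03,-0.03,0,0,0.4]]])

```text
t: 12.25
eef_pos: [0.4742, 0.2311, 0.3948]
ee_rot: [0.004, 0.212, 0.977, 0.004]
contact_force: [0.6, -0.6, -0.4]
grip_width: 0.0529
grasp_force: 42.4
```

Request:
jog_arm(commands=[[[-0.05,-0.05,0,0,0.4],[-0.055,-0.055,0,0,0.4],[-0.055,-0.055,0,0,0.4],[-0.055,-0.055,0,0,0.4],[-0.055,-0.055,0,0,0.4],[-0.055,-0.055,0,0,0.4],[-0.055,-0.053,0,0,0.4],[-0.03,-0.03,0,0,0.4]]])

```text
t: 12.92
eef_pos: [0.5753, -0.0457, 0.3881]
ee_rot: [0.001, 0.214, 0.977, -0.0]
contact_force: [0.3, 0.2, -0.6]
grip_width: 0.0529
grasp_force: 42.4
```

Request:
jog_arm(commands=[[[-0.02,-0.02,0,0,0.4],[0,0,0,0,0.4],[0,0,0,0,0.4],[0,0,0,0,0.4],[0,0,0,0,0.4],[0,0,0,0,0.4],[0,0,0,0,0.4],[0,0,0,0,0.4]]])

```text
t: 13.58
eef_pos: [0.5794, -0.0548, 0.3868]
ee_rot: [-0.0, 0.213, 0.977, 0.0]
contact_force: [-0.3, -0.2, -0.6]
grip_width: 0.0528
grasp_force: 42.4
```

Run:
```python
from fit import *
s=arm.observe();print(s["eef_pos"],s["contact_force"],s["moment"],s["joints"])
shoot()
p=s["eef_pos"][:2]
z=s["eef_pos"][2]-.178
a=I["side"];m=((a[...,0]>1.5*a[...,1])&(a[...,0]>2*a[...,2])&(a[...,0]>60)).astype(np.uint8)
n,l,st,ce=cv2.connectedComponentsWithStats(m); print(st[np.argsort(-st[:,4])[1:5]],)
print(proj("side",[[*p,z],[*p,z+.057],[p[0]+.027,p[1],z],[p[0]-.027,p[1],z],[p[0],p[1]+.027,z]]))
u2,v2=proj("side",[[*p,z+.02]])[0].astype(int)
b=a[:,:,::-1]
cv2.imwrite("pics/c5.png",cv2.resize(b[v2-30:v2+70,u2-50:u2+50],(600,600),interpolation=cv2.INTER_CUBIC).clip(0,255).astype(np.uint8)); print(u2,v2)
```

```text
[ 0.5794 -0.0548  0.3868] [-0.3461 -0.198  -0.6323] [-0.0593  0.013  -0.0082] [-0.0943  0.2871 -0.1239  1.1599  0.0001  0.3344]
[[278 146  14  29 325]
 [174 151  21  20 138]
 [198 222  27   6 129]
 [313 197   7   6  21]]
[[279.5871 170.0008]
 [279.5532 147.423 ]
 [267.9491 169.7621]
 [291.2358 170.2396]
 [279.0745 175.5012]]
279 162
```

View pics/c5.png

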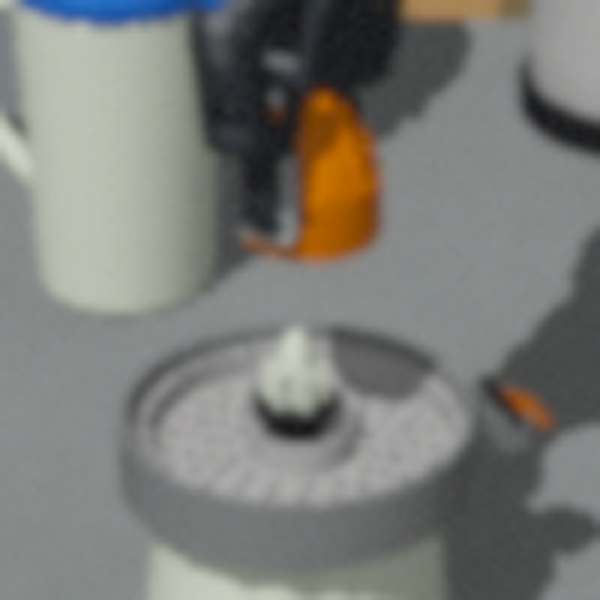

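Reamer seen at crop (340,175), its axis ~4 mm to the -x side of the spindle axis (297,370). Shifting and lowering over the nose.

Request:
jog_arm(commands=[[[-0.008,0.002,0.02,0,0.4],[0,0,0.03,0,0.4],[0,0,0.03,0,0.4],[0,0,0.014,0,0.4],[0,0,0.006,0,0.4],[0,0,0.004,0,0.4],[0,0,0.004,0,0.4],[0,0,0,0,0.4]]])

```text
t: 14.35
eef_pos: [0.5838, -0.0564, 0.3329]
ee_rot: [0.0, 0.213, 0.977, 0.0]
contact_force: [0.0, 0.1, -0.0]
grip_width: 0.0532
grasp_force: 42.4
```

Run:
```python
from fit import *
s=arm.observe();print(s["eef_pos"],s["contact_force"],s["moment"])
b=arm.snapshot("side")[:,:,::-1]
cv2.imwrite("pics/c6.png",cv2.resize(b[150:230,240:320],(600,600),interpolation=cv2.INTER_CUBIC))
```

```text
[ 0.5838 -0.0564  0.3329] [ 0.0454  0.0702 -0.0253] [ 0.0022 -0.0178  0.0587]
```

View pics/c6.png

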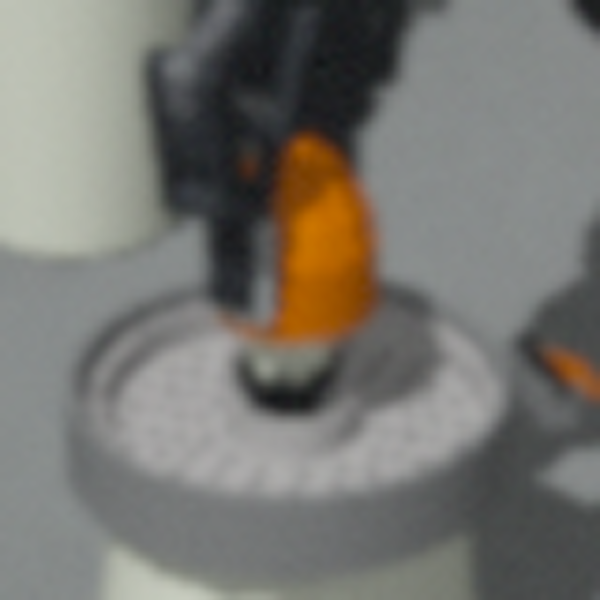

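Request:
jog_arm(commands=[[[-0.001,0,0.004,0,0.4],[0,0,0.004,0,0.4],[0,0,0.004,0,0.4],[0,0,0.004,0,0.4],[0,0,0.002,0,0.4],[0,0,0,0,0.4],[0,0,0,0,0.4],[0,0,0,0,0.4]]])

```text
t: 15.07
eef_pos: [0.5845, -0.0565, 0.3248]
ee_rot: [0.001, 0.213, 0.977, 0.0]
contact_force: [-0.5, 0.4, 6.7]
grip_width: 0.0524
grasp_force: 43.0
```

Request:
jog_arm(commands=[[[0,0,0,0.017,0.4],[0,0,0,0.017,0.4],[0,0,0,0.017,0.4],[0,0,0,0.017,0.4],[0,0,0,0.017,0.4],[0,0,0,0.017,0.4],[0,0,0,0.017,0.4],[0,0,0,0,0.4]]])

```text
t: 15.73
eef_pos: [0.5842, -0.0566, 0.3237]
ee_rot: [0.0, 0.392, 0.92, -0.0]
contact_force: [0.5, 0.4, 0.1]
grip_width: 0.0528
grasp_force: 42.5
```

Request:
jog_arm(commands=[[[0,0,0.004,0,0.4],[0,0,0.004,0,0.4],[0,0,0.004,0,0.4],[0,0,0,0,0.4],[0,0,0,0,0.4],[0,0,0,0,0.4],[0,0,0,0,0.4],[0,0,0,0,0.4]]])

```text
t: 16.4
eef_pos: [0.5841, -0.0566, 0.3176]
ee_rot: [0.0, 0.391, 0.92, -0.0]
contact_force: [2.9, -0.6, -3.4]
grip_width: 0.0524
grasp_force: 42.3
```

Request:
jog_arm(commands=[[[0,0,0.004,0,0.4],[0,0,0.004,0,0.4],[0,0,0.004,0,0.4],[0,0,0.004,0,0.4],[0,0,0.002,0,0.4],[0,0,0,0,0.4],[0,0,0,0,0.4],[0,0,0,0,0.4]]])

```text
t: 17.07
eef_pos: [0.5842, -0.0566, 0.3094]
ee_rot: [0.0, 0.391, 0.92, 0.0]
contact_force: [0.3, -0.9, 5.4]
grip_width: 0.0526
grasp_force: 43.1
```

Request:
jog_arm(commands=[[[0,0,0,0,0.4],[0,0,0,0,0.4],[0,0,0.004,0,0.4],[0,0,0.004,0,0.4],[0,0,0.004,0,0.4],[0,0,0.002,0,0.4],[0,0,0,0,0.4],[0,0,0,0,0.4]]], grip_force=70)

```text
t: 17.73
eef_pos: [0.5841, -0.0566, 0.3045]
ee_rot: [0.001, 0.391, 0.92, 0.0]
contact_force: [-5.1, 0.3, 19.9]
grip_width: 0.0519
grasp_force: 75.1
```

Request:
jog_arm(commands=[[[0,0,0.003,0,0.4],[0,0,0,0,0.4],[0,0,0,0,0.4],[0,0,0,0,0.4],[0,0,0,0,0.4],[0,0,0,0,0.4],[0,0,0,0,0.4],[0,0,0,0,0.4]]])

```text
t: 18.4
eef_pos: [0.584, -0.0566, 0.3044]
ee_rot: [0.002, 0.391, 0.92, 0.0]
contact_force: [-8.3, -0.4, 29.5]
grip_width: 0.0518
grasp_force: 76.1
```

Run:
```python
from fit import *
s=arm.observe();print(s["eef_pos"],s["contact_force"],s["moment"],s["grasp_force"])
b=arm.snapshot("side")[:,:,::-1]
cv2.imwrite("pics/c7.png",cv2.resize(b[150:230,240:320],(600,600),interpolation=cv2.INTER_CUBIC))
```

```text
[ 0.584  -0.0566  0.3044] [-8.2505 -0.4146 29.4518] [-0.0067  1.9027  0.0352] 76.07245930659701
```

View pics/c7.png

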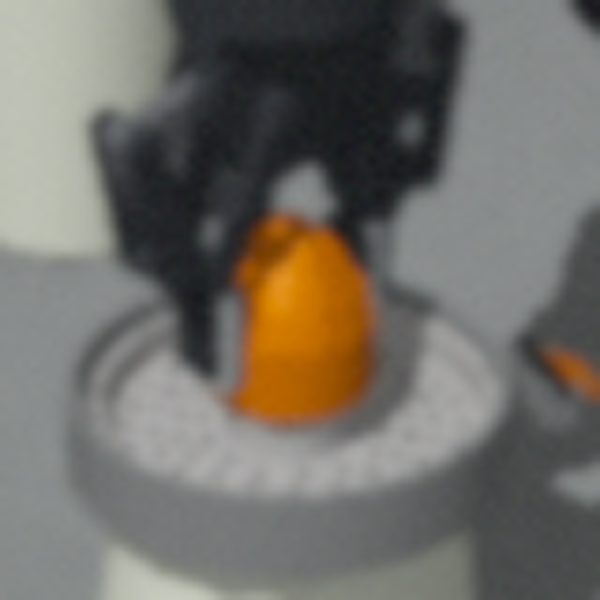

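The reamer is home around the spindle (crop centre (305,330), skirt down at the strainer's collar). The last 1.5 mm of commanded push gave 10 N more and no motion, so it is at its stop. Handing in.

```bash
python3 -c "
from station import arm
print(arm.sign_off())"
```

```text
the job is handed in; nothing more can be done
None
```

The strainer lies flat in the bowl, and the reamer is meshed, home and held pressed to the stop at about 29 N with a 70 N grip. The job was handed in at about 18.5 s and sign-off gave no verdict. The only doubt is the press depth: 5.0 mm measured from first contact, against the 4.5 mm needed, though the final height matches the full 6 mm.

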